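# Slide the solvent crate into its parking bay

### The job

Push the heavy blue crate of solvent bottles along the bench into its yellow-outlined bay, until its long leading side rests flush against the steel stop and it stands inside the outline. Push it low, near its base, so that it slides flat and does not tip; do not lift it, and do not touch its bottles or the carrying handle. Leave the other things on the bench undisturbed.

Things in the scene. Friction and masses are not known exactly. Their poses are not given: they have to be found in the camera images.
- crate: Loose blue plastic crate, white band round its base, on four 4 mm rubber feet whose outer edges lie 22 mm fore and aft of its middle. Origin: centre of its underside, on the bench. 96 mm deep along its x (the way it goes into the bay), 170 mm wide along its y; flat vertical walls 120 mm high. About 1.5 kg. Its x axis starts within 0.25 rad of the bay's x axis.
- crate_push (a point): Where to push the crate: middle of the lower edge of its long right-hand side (the one away from the stop), 48 mm from its origin along -x, 20 mm above the bench, on the white band; axes as the crate's. 6 to 12 N slide it. Pushed along its x lower than about 35 mm above the bench it slides; pushed above half its height (60 mm) it tips.
- bottles: Two amber bottles and a steel carrying handle, all fixed to the crate; its origin and axes. Not to be touched. Bottles: 68 mm diameter, centred 40 mm either side of the middle along y, from the crate's rim (120 mm) up to 184 mm. Handle: hoop of 8 mm bar across the crate's width (y from -84 to 84 mm), top at 209 mm.
- bay: Fixed bay: yellow outline on the bench, inside 220 mm wide (along its y), 25 mm clear of a parked crate at each side and in front; at its far (left) edge a fixed steel stop bar 240 mm long, 45 mm high. x points roughly to the robot's left. Origin on the bench, where the crate's origin comes when fully home. The stop's face is square to x, at x = +48 mm. The crate starts 140 to 220 mm short and up to 40 mm to either side.
- beaker: Glass beaker, 68 mm in diameter, 92 mm high, a bystander near the bay; origin under its centre
- flask: Stoppered round flask on a cork ring, 84 mm in diameter, 162 mm high, a bystander near the bay; origin under its centre
- reagent: Amber jar with a red cap, 60 mm in diameter, 125 mm high, a bystander near the bay; origin under its centre
- vial_rack: White rack of capped vials, 60 by 150 mm, 56 mm high, a bystander beside the way to the bay; origin under its centre
- spatula: Thin steel laboratory spatula, 160 mm long, lying flat beyond the stop, a bystander; origin at its middle

How it is judged:
By the outcome, as a careful person would: the job done as asked, in the order asked, and still so for the second after the job is handed in, with the robot touching nothing.
It also fails if it takes over 45 s, if anything falls off the work surface, if the arm or the gripper's body presses on something with over 40 N, if the wrist force passes 120 N, or if a joint passes its speed limit or range.

### The arm

A 6-joint arm with a two-finger parallel gripper is mounted at the origin on the work surface. World frame = base frame: x ahead of the robot, y to its left, z up, the work surface at z = 0. Lengths are in mm, angles in rad, forces in N, time in s.
With the tool pointing down it reaches from about 300 to 750 mm from the base axis. Payload 8.5 kg.
Tool frame: the origin (TCP) lies between the finger pads; the fingertips stand 11 mm ahead of it and the grasp point (between the pads) lies 8 mm behind it; z points along the fingers, y is the direction in which the jaws open and shut (so a half turn about z gives the same grasp; the last joint's range is limited). The gripper opens to 88 mm and grips with 3 to 60 N. Pads are 18 mm wide; open, the fingers measure 123 mm over their backs; the gripper's body (75 mm by 187 mm) begins 45 mm behind the grasp point.
Start: joints at [1.099, 0.381, 1.297, -0, 1.464, -0.215], TCP at [139.685, 531.948, 249.748] pointing down, gripper open.
Joint ranges: [-3.11, 3.11], [-0.89, 2.33], [0.22, 2.48], [-1.42, 4.56], [0.17, 2.85], [-2.88, 2.88]. Speed limits (rad/s): [2.39, 2.39, 3.14, 3.14, 3.14, 3.14].

### API

Orientations are given as a rotation vector (axis times angle).
In Python, from rig import robot gives the robot as it stands.
- The arm moves only by the shell command python3 -m creep 'ROWS'. ROWS is JSON, a list of rows, each a list of 5 numbers: the finger opening in mm, from 0 to 88.1, then the shift along the tool's x, y, z in units of 30 mm (1.0 is 30 mm), then the turn about the tool's z in units of 5 degrees (1.0 is 5 degrees). In form: [[hand, x, y, z, turn], ...]. A call has 1 to 12 rows; each row shifts and turns the pose as measured when the row begins, along the tool's axes as they then stand; what a row does not reach is not made up. A row lasts 1/8 s, in which the tool goes at most 62.5 mm and 10.7 degrees, less where a joint would pass 70% of its speed; a pose out of reach is approached as far as the arm can. A call is refused whole if a number of a shift passes 1 or a number of a turn 1, either way. A call with a gripper value outside its range is refused whole. The fingers move at their own pace and stop on an object; the grip force is fixed at half the most. Time passes only in rows, so rows that do not move let the fingers close. It gives the time, the measured TCP pose, the force and the opening at its end, in the units of the state.
- robot.observe(): the state, without advancing time (a new reading comes with each control period).
- robot.snapshot(name): name is "scene" or "top" or "wrist"; returns (picture, depth): 480x640x3 uint8, blue, green, red; 480x640 float32, mm along the optical axis (not along the pixel's ray), 0 where there is no reading.
- robot.camera_model(name): a dict with "mtx" (3x3 intrinsics, pixels), "R" (3x3) and "t" (3): a world point X has camera coordinates R X + t. Camera axes: x right, y down, z forward; pixel columns grow to the right and rows downward; lengths in mm; the calibration is good to about 2 mm. A picture is of the moment at which its call begins: read the wrist's pose just before it. camera_model takes no time and is no camera call; for the wrist camera it gives the pose at the moment of the call.
- robot.close_job(): hands the job in, once; it reports no verdict.
Trained networks look in the newest picture that a camera, given by its name, has taken for a name from the list of things; names that differ only in an ending like _2 or _b are one class to them, and where a whole thing is asked for, a point or a joint stands for the part that bears it (a point fixed in the world has none). Each returns a list of dicts, best first, with "score" (0 to 1); they miss things now and then, are a little off and sometimes report something else, mostly with a low value. They report only what shows in the picture. A call takes as long as a camera call.
- robot.spot_in(camera, label): "pixel" ([column, row] in pixels, amid what is visible of it).
- robot.cut_out(camera, label): "pixels" (480x640 bool, what is visible of it) and "pixel" ([column, row] in pixels, amid what is visible of it).
- robot.place_of(camera, label): "pixel" ([column, row] in pixels: a listed point, or the origin of a listed thing).
The state is a dict: "time": time; "joint_positions": joint angles; "qd": joint speeds; "joint_torque": joint torques, N m; "ee_pos": TCP position; "tool_rot": TCP orientation; "force": force on the tool from outside, world axes, zero at the start; "ft_torque": the same for the moment, N m; "gripper_width": finger opening in mm.
Only numpy, scipy, OpenCV 4.12 (cv2) and the standard library are available. Lean on these libraries where they do the work, as an engineer would, in place of code of your own. Each camera call takes 0.05 s, during which the arm holds its last target.

## Working session

There is one attempt and no reset: what is moved stays moved. The work goes in short steps, Python scripts to look and compute and a shell command to move; the robot and the scene stay as the last step left them, time stands still between calls to the robot, and variables do not carry over. Pictures are saved under pics/ and viewed, and the job is handed in when it is done.

```bash
ls; mkdir -p pics; cat > h.py <<'E'
from rig import robot
import numpy as np, cv2
from scipy.spatial.transform import Rotation as Rn
def cloud(cam,depth):
    m=robot.camera_model(cam);K=np.array(m["mtx"]);R=np.array(m["R"]);t=np.array(m["t"])
    v,u=np.mgrid[0:480,0:640]
    c=np.stack([(u-K[0,2])/K[0,0]*depth,(v-K[1,2])/K[1,1]*depth,depth],-1)
    return (c-t)@R
E
python3 - <<'E'
from h import *
for c in ("scene","top"):
    p,d=robot.snapshot(c); cv2.imwrite(f"pics/{c}0.png",p); np.savez(f"{c}0.npz",p=p,d=d)
    W=cloud(c,d)
    for n in ("crate","crate_push","bay","beaker","flask","reagent","vial_rack","spatula"):
        r=robot.place_of(c,n)
        if r:
            u,v=np.round(r[0]["pixel"]).astype(int)
            print(c,n,[round(x["score"],2) for x in r][:3],u,v,W[v,u].round() if 0<=v<480 and 0<=u<640 else None)
    m=robot.camera_model(c);print(c,(-np.array(m["R"]).T@np.array(m["t"])).round())
s=robot.observe();print(s)
E
```

```text
pics
scene crate [0.58] 273 292 [ 635. -112.   75.]
scene crate_push [0.79] 257 299 [ 591. -121.   26.]
scene beaker [0.59] 347 196 [452. 226.  19.]
scene flask [0.68, 0.33] 407 272 [721. 138.  28.]
scene reagent [0.63] 402 221 [597. 258.  17.]
scene vial_rack [0.72] 379 308 [753.  30.  32.]
scene spatula [0.59] 327 180 [351. 249.   2.]
scene [1142. -422.  701.]
top crate [0.83] 391 230 [552. -60. 140.]
top crate_push [0.48] 212 235 [556. 256. 113.]
top flask [0.86, 0.61] 270 176 [671. 154.  89.]
top reagent [0.89] 215 238 [554. 254.  94.]
top vial_rack [0.76] 328 161 [711.  44.  50.]
top spatula [0.93] 218 361 [334. 262.   3.]
top [ 363.   69. 1053.]
{'time': 0.9, 'joint_positions': array([ 1.09871479e+00,  3.80606571e-01,  1.29740128e+00,  2.45351646e-05,
        1.46357547e+00, -2.15310276e-01]), 'qd': array([-0.00126785, -0.00164473, -0.0011876 , -0.00036713, -0.00137942,
       -0.00033221]), 'joint_torque': array([ 5.64586007e-04, -4.37790298e+01, -2.24730653e+01,  7.14037288e-02,
        3.13377532e-02, -3.47203013e-05]), 'ee_pos': array([139.67453206, 531.95819889, 249.74443856]), 'tool_rot': array([-4.02229796e-01, -3.11571678e+00, -2.67181118e-05]), 'force': array([ 0.3465245 ,  0.37154372, -0.5176453 ]), 'ft_torque': array([-0.04032701,  0.00601019,  0.02106727]), 'gripper_width': 88.19127476994765}
```

View pics/scene0.png

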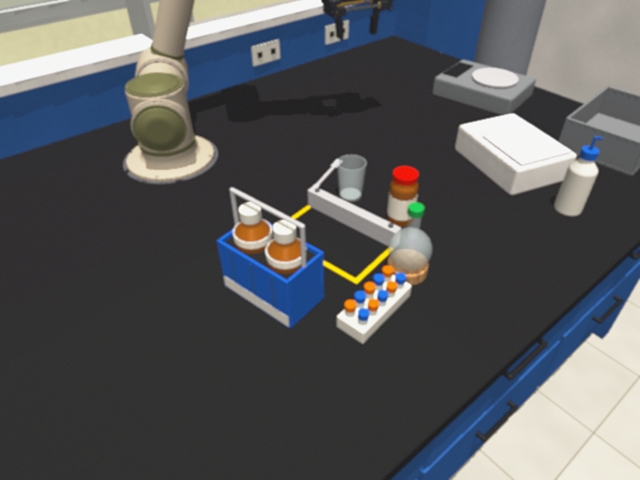

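View pics/top0.png

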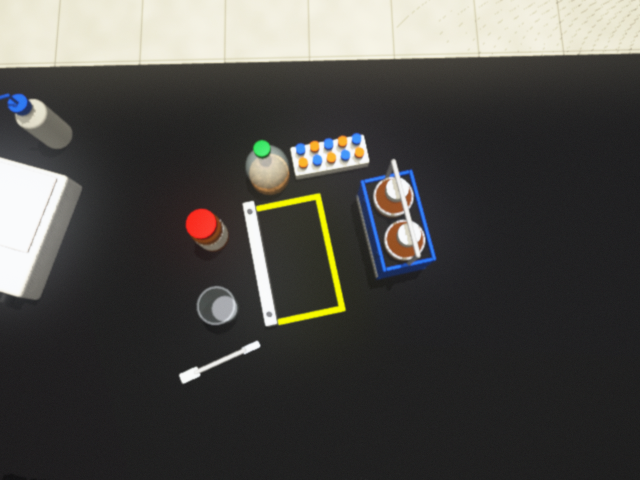

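The top view shows the crate (about 400,222) to the right of the yellow bay (about 300,260), with the stop bar at 245–272, 205–325. The vial rack (330,155) is beside the path. Next I'll fit the poses.

```bash
cat >> h.py <<'E'
def plane(cam,u,v,z):
    m=robot.camera_model(cam);K=np.array(m["mtx"]);R=np.array(m["R"]);t=np.array(m["t"])
    C=-R.T@t; D=np.stack([(np.asarray(u,float)-K[0,2])/K[0,0],(np.asarray(v,float)-K[1,2])/K[1,1],np.ones(np.shape(u))],-1)@R
    return C+D*((z-C[2])/D[...,2])[...,None]
def rect(xy):
    (c,s,a)=cv2.minAreaRect(xy.astype(np.float32)); return np.round(c,1),np.round(s,1),round(a,2),cv2.boxPoints((c,s,a)).round(1).tolist()
def look(tag):
    p,d=robot.snapshot("top"); cv2.imwrite(f"pics/top_{tag}.png",p)
    W=cloud("top",d); h=cv2.cvtColor(p,cv2.COLOR_BGR2HSV); v,u=np.mgrid[0:480,0:640]
    box=(W[...,1]>-250)&(W[...,1]<300)&(W[...,0]>250)&(W[...,0]<800)&(d>0)
    y=(h[...,0]>22)&(h[...,0]<35)&(h[...,1]>150)&(h[...,2]>120)&box&(W[...,2]<12)
    print("yellow",y.sum(),rect(plane("top",u[y],v[y],0)[:,:2]))
    b=(h[...,0]>100)&(h[...,0]<130)&(h[...,1]>150)&(h[...,2]>90)&box&(W[...,2]>108)&(W[...,2]<132)
    n,l,st,_=cv2.connectedComponentsWithStats(b.astype(np.uint8)); 
    b=l==1+np.argmax(st[1:,4])
    print("blue rim",b.sum(),rect(plane("top",u[b],v[b],120)[:,:2]))
    s=(h[...,1]<50)&(h[...,2]>110)&box&(W[...,2]>35)&(W[...,2]<52)
    n,l,st,_=cv2.connectedComponentsWithStats(s.astype(np.uint8)); 
    for i in range(1,n):
        if st[i,4]>300:
            k=l==i; print("grey z45",st[i,4],rect(plane("top",u[k],v[k],45)[:,:2]))
    return p,d,W
E
python3 - <<'E'
from h import *
p,d,W=look("a")
T=Rn.from_rotvec(robot.observe()["tool_rot"]).as_matrix();print(T.round(3))
E
```

```text
yellow 1634 (array([530.7, 103.9]), array([243.7, 133.4]), 10.37, [[398.79998779296875, 147.60000610351562], [422.79998779296875, 16.399999618530273], [662.5, 60.29999923706055], [638.5, 191.5]])
blue rim 1111 (array([573.5, -74.1]), array([170.4,  97.9]), 11.26, [[480.3999938964844, -42.70000076293945], [499.5, -138.6999969482422], [666.5999755859375, -105.4000015258789], [647.5, -9.399999618530273]])
grey z45 1486 (array([515.2, 178.7]), array([239.5,  22.5]), 10.44, [[395.3999938964844, 168.10000610351562], [399.5, 145.89999389648438], [635.0, 189.3000030517578], [630.9000244140625, 211.5]])
[[-0.967  0.254  0.   ]
 [ 0.254  0.967 -0.   ]
 [-0.    -0.    -1.   ]]
```

```bash
python3 - <<'E'
from h import *
p,d=robot.snapshot("wrist"); cv2.imwrite("pics/w0.png",p)
m=robot.camera_model("wrist");print({k:np.round(v,2).tolist() for k,v in m.items()}, (-np.array(m["R"]).T@np.array(m["t"])).round(1))
print(d[::60,::80].round())
z=np.load("scene0.npz");q=z["p"][0:60,290:420];cv2.imwrite("pics/grip0.png",cv2.resize(q,None,fx=6,fy=6,interpolation=cv2.INTER_CUBIC))
E
```

```text
{'mtx': [[380.37, 0.0, 317.47], [0.0, 380.37, 244.34], [0.0, 0.0, 1.0]], 'R': [[0.25, 0.97, -0.0], [0.92, -0.24, 0.3], [0.29, -0.08, -0.95]], 't': [-549.27, -39.44, 390.95]} [ 62.9 551.5 384.7]
[[334. 335. 336. 335. 337. 334. 337. 336.]
 [351. 350. 350.   0. 350. 352. 350. 351.]
 [365. 366. 364. 365. 366. 366. 367. 366.]
 [383. 383. 383. 383. 382. 383. 382. 385.]
 [402. 402. 402. 402. 401. 402. 401. 403.]
 [422. 424. 422. 423. 424. 422. 423. 423.]
 [ 74.  81. 116. 446. 446. 447. 118.  81.]
 [ 71.  80. 472. 472. 472. 471. 471.  80.]]
```

View pics/w0.png

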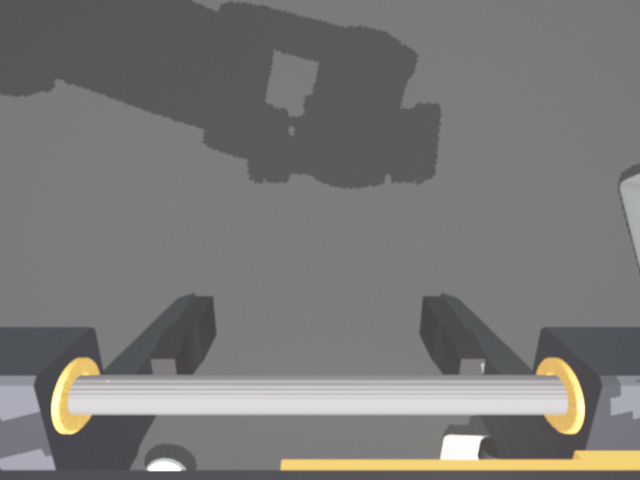

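View pics/grip0.png

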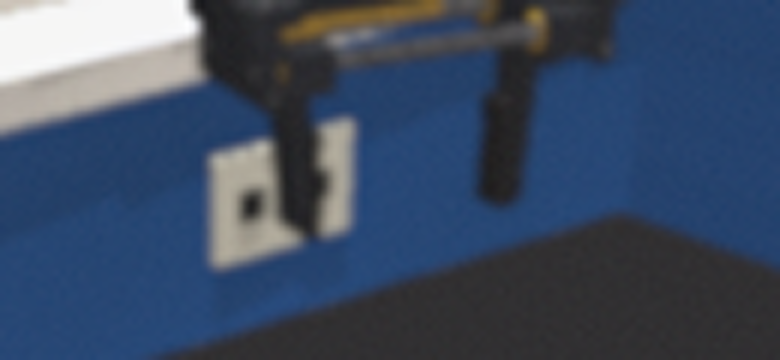

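```bash
python3 - <<'E'
from h import *
def show(d):
    s=robot.observe();T=Rn.from_rotvec(s["tool_rot"]).as_matrix()
    W=cloud("wrist",d);L=(W-s["ee_pos"])@T
    k=(d>0)&(L[...,2]<25)
    P=L[k]
    print(k.sum(),P.min(0).round(),P.max(0).round())
    for z0 in range(-150,20,10):
        q=P[(P[:,2]>=z0)&(P[:,2]<z0+10)]
        if len(q)>20: print(z0,len(q),np.percentile(q,[1,99],axis=0).round().tolist())
p,d=robot.snapshot("wrist");show(d)
m=robot.camera_model("scene");print(np.array(m["mtx"]).round(1).tolist())
z=np.load("scene0.npz");W=cloud("scene",z["d"]);s=robot.observe();T=Rn.from_rotvec(s["tool_rot"]).as_matrix()
L=(W-s["ee_pos"])@T;k=(z["d"]>0)&(np.abs(L).max(-1)<150)&(L[...,2]<30)
P=L[k];print(k.sum())
for z0 in range(-150,20,15):
    q=P[(P[:,2]>=z0)&(P[:,2]<z0+15)]
    if len(q)>5: print(z0,len(q),np.percentile(q,[1,99],axis=0).round().tolist())
E
```

```text
70801 [-11. -73. -89.] [37. 73. 13.]
-90 8334 [[19.0, -51.0, -88.0], [26.0, 56.0, -80.0]]
-80 26153 [[13.0, -61.0, -80.0], [36.0, 60.0, -70.0]]
-70 20144 [[2.0, -66.0, -70.0], [36.0, 66.0, -60.0]]
-60 3926 [[-9.0, -70.0, -60.0], [36.0, 70.0, -50.0]]
-50 1570 [[-10.0, -61.0, -50.0], [13.0, 60.0, -40.0]]
-40 2915 [[-8.0, -61.0, -40.0], [13.0, 60.0, -30.0]]
-30 2142 [[-2.0, -60.0, -30.0], [13.0, 59.0, -20.0]]
-20 2305 [[-7.0, -59.0, -20.0], [13.0, 58.0, -10.0]]
-10 1842 [[-7.0, -58.0, -10.0], [13.0, 57.0, -0.0]]
0 1333 [[-7.0, -57.0, 0.0], [13.0, 56.0, 10.0]]
10 137 [[-7.0, -53.0, 10.0], [12.0, 52.0, 12.0]]
[[496.7, 0.0, 325.1], [0.0, 496.7, 235.7], [0.0, 0.0, 1.0]]
1150
-105 84 [[-37.0, -94.0, -99.0], [4.0, -23.0, -90.0]]
-90 236 [[-38.0, -92.0, -90.0], [28.0, 85.0, -75.0]]
-75 422 [[-38.0, -86.0, -75.0], [31.0, 84.0, -60.0]]
-60 83 [[-35.0, -86.0, -60.0], [28.0, 85.0, -45.0]]
-45 96 [[-14.0, -62.0, -44.0], [10.0, 62.0, -30.0]]
-30 92 [[-15.0, -61.0, -30.0], [8.0, 60.0, -15.0]]
-15 95 [[-14.0, -59.0, -15.0], [9.0, 59.0, -1.0]]
0 42 [[-14.0, -58.0, 0.0], [11.0, 55.0, 10.0]]
```

```bash
python3 - <<'E'
from h import *
from math import *
s=robot.observe();q=s["joint_positions"];R=Rn.from_euler
def fk(q1,th,q4,q5,q6): return R('z',q1)*R('y',th)*R('z',q4)*R('y',q5)*R('z',q6+pi/2)
print(np.abs(fk(q[0],q[1]+q[2],q[3],q[4],q[5]).as_matrix()-Rn.from_rotvec(s["tool_rot"]).as_matrix()).max())
a=radians(100.4);f=np.array([cos(a),sin(a),0])
for lead in("+x","-x","+y","-y"):
  for tilt in (25,35):
    t=radians(tilt);z=sin(t)*f-cos(t)*np.array([0,0,1]); up=cos(t)*f+sin(t)*np.array([0,0,1])
    sg=1 if lead[0]=="+" else -1
    if lead[1]=="x": X=sg*up;Y=np.cross(z,X)
    else: Y=sg*up;X=np.cross(Y,z)
    M=Rn.from_matrix(np.stack([X,Y,z],1))
    for th in (1.7,2.0):
      for q1 in (-.25,.15):
        e=((R('z',q1)*R('y',th)).inv()*M*R('z',-pi/2)).as_euler('ZYZ')
        print(lead,tilt,th,q1,e.round(2))
z=np.load("scene0.npz");W=cloud("scene",z["d"]);r=(np.hypot(W[...,0],W[...,1])<900)&(W[...,1]>350)&(W[...,0]<350)&(z["d"]>0)&(W[...,2]<200)
print("max z left",np.percentile(W[r][:,2],[50,99,99.9]))
E
```

```text
2.7755575615628914e-16
+x 25 1.7 -0.25 [ 0.39  1.63 -0.45]
+x 25 1.7 0.15 [ 0.44  1.47 -0.08]
+x 25 2.0 -0.25 [ 0.4   1.35 -0.56]
+x 25 2.0 0.15 [ 0.47  1.2  -0.22]
+x 35 1.7 -0.25 [ 0.55  1.7  -0.43]
+x 35 1.7 0.15 [ 0.61  1.48 -0.1 ]
+x 35 2.0 -0.25 [ 0.55  1.45 -0.59]
+x 35 2.0 0.15 [ 0.65  1.24 -0.28]
-x 25 1.7 -0.25 [0.39 1.63 2.7 ]
-x 25 1.7 0.15 [0.44 1.47 3.06]
-x 25 2.0 -0.25 [0.4  1.35 2.58]
-x 25 2.0 0.15 [0.47 1.2  2.92]
-x 35 1.7 -0.25 [0.55 1.7  2.71]
-x 35 1.7 0.15 [0.61 1.48 3.04]
-x 35 2.0 -0.25 [0.55 1.45 2.55]
-x 35 2.0 0.15 [0.65 1.24 2.86]
+y 25 1.7 -0.25 [ 0.39  1.63 -2.02]
+y 25 1.7 0.15 [ 0.44  1.47 -1.65]
+y 25 2.0 -0.25 [ 0.4   1.35 -2.13]
+y 25 2.0 0.15 [ 0.47  1.2  -1.79]
+y 35 1.7 -0.25 [ 0.55  1.7  -2.  ]
+y 35 1.7 0.15 [ 0.61  1.48 -1.67]
+y 35 2.0 -0.25 [ 0.55  1.45 -2.16]
+y 35 2.0 0.15 [ 0.65  1.24 -1.85]
-y 25 1.7 -0.25 [0.39 1.63 1.13]
-y 25 1.7 0.15 [0.44 1.47 1.49]
-y 25 2.0 -0.25 [0.4  1.35 1.01]
-y 25 2.0 0.15 [0.47 1.2  1.35]
-y 35 1.7 -0.25 [0.55 1.7  1.14]
-y 35 1.7 0.15 [0.61 1.48 1.47]
-y 35 2.0 -0.25 [0.55 1.45 0.98]
-y 35 2.0 0.15 [0.65 1.24 1.29]
max z left [  4.03156556 145.41436479 146.85584139]
```

```bash
python3 - <<'E'
from h import *
z=np.load("scene0.npz");W=cloud("scene",z["d"])
for (v,u) in ((30,510),(30,480),(70,470),(95,455),(95,520),(140,515),(110,610)): print(v,u,W[v,u].round())
k=(z["d"]>0)&(W[...,2]>100)&(W[...,1]>400)&(W[...,0]<700)&(W[...,0]>-250)&(W[...,1]<1000)
P=W[k];H,xe,ye=np.histogram2d(P[:,0],P[:,1],bins=[np.arange(-250,701,100),np.arange(400,1001,100)])
print(H.astype(int))
E
```

```text
30 510 [ 110. 1364.   75.]
30 480 [ -33. 1383.   36.]
70 470 [235. 959.  63.]
95 455 [271. 848.  22.]
95 520 [434. 946.  50.]
140 515 [612. 638.  86.]
110 610 [ 642. 1105.   29.]
[[  0   0   0   0   0   0]
 [  0   0   0   0   0   0]
 [  0   0   0   0   0   0]
 [405 104   0   0   0   0]
 [191 421  29   0   0   0]
 [  0   0   0   0   0   0]
 [  0   0   0   0   0   0]
 [  0   0   0   0   0   0]
 [  0   0   0   0   0   0]]
```

```bash
python3 -m creep '[[88,1,0,0,1],[88,1,0,0,1],[88,1,0,0,1],[88,1,0,0,1],[88,1,0,0,1],[88,1,0,0,1]]'
```

```text
time: 1.8
ee_pos: [-21.1, 616.2, 250.1]
tool_rot: [1.224, 2.893, 0.001]
force: [0.4, 0.0, 0.2]
gripper_width: 87.8
```

```bash
python3 -m creep '[[88,1,0,0,1],[88,1,0,0,1],[88,1,0,0,1],[88,1,0,0,1],[88,1,0,0,1],[88,1,0,0,1],[88,1,0,0,1],[88,1,0,0,0]]'; python3 -c "
from h import *
s=robot.observe();print(Rn.from_rotvec(s['tool_rot']).as_matrix().round(3),s['joint_positions'].round(3))"
```

```text
time: 2.8
ee_pos: [-126.1, 805.5, 232.8]
tool_rot: [-2.055, -2.367, -0.007]
force: [0.4, 0.1, -0.4]
gripper_width: 87.8
[[-0.14   0.99  -0.002]
 [ 0.99   0.14   0.008]
 [ 0.008 -0.001 -1.   ]] [1.581 0.963 0.226 0.003 1.944 1.441]
```

```bash
python3 -m creep '[[88,1,0.3,0,0],[88,1,0.3,0,0],[88,1,0.3,0,0],[88,1,0.3,0,0]]'; python3 -c "
from h import *
s=robot.observe();print(Rn.from_rotvec(s['tool_rot']).as_matrix().round(3),s['joint_positions'].round(3))"
```

```text
time: 3.3
ee_pos: [-92.9, 840.7, 204.2]
tool_rot: [-2.016, -2.326, -0.087]
force: [-0.1, 0.3, -0.9]
gripper_width: 88.1
[[-0.141  0.99  -0.01 ]
 [ 0.986  0.142  0.083]
 [ 0.084  0.002 -0.996]] [1.538 1.002 0.221 0.013 1.836 1.4  ]
```

```bash
python3 -m creep '[[88,1,-0.5,-1,0],[88,1,-0.5,-1,0],[88,1,-0.5,-1,0],[88,1,-0.5,-1,0],[88,1,-0.5,-1,0],[88,1,-0.5,-1,0]]'; python3 -c "
from h import *
s=robot.observe();print(Rn.from_rotvec(s['tool_rot']).as_matrix().round(3),s['joint_positions'].round(3))"
```

```text
time: 4.05
ee_pos: [-179.0, 800.5, 331.7]
tool_rot: [-1.941, -2.243, -0.212]
force: [-0.2, 0.3, 1.3]
gripper_width: 87.8
[[-0.14   0.99  -0.034]
 [ 0.966  0.144  0.216]
 [ 0.219 -0.002 -0.976]] [1.642 0.846 0.222 0.019 1.854 1.505]
```

```bash
python3 -m creep '[[88,1,0,-1,0],[88,1,0,-1,0],[88,1,0,-1,0],[88,1,0,-1,0],[88,1,0,-1,0],[88,1,0,-1,0],[88,1,0,-1,0],[88,1,0,-1,0]]'; python3 -c "
from h import *
s=robot.observe();print(Rn.from_rotvec(s['tool_rot']).as_matrix().round(3),s['joint_positions'].round(3))"
```

```text
time: 5.05
ee_pos: [-151.8, 745.0, 486.1]
tool_rot: [-1.841, -2.127, -0.355]
force: [0.4, 0.6, -0.2]
gripper_width: 88.1
[[-0.13   0.989 -0.068]
 [ 0.914  0.146  0.379]
 [ 0.385 -0.013 -0.923]] [1.598 0.646 0.222 0.06  1.881 1.484]
```

```bash
python3 -m creep '[[88,1,0,-1,0],[88,1,0,-1,0],[88,1,0,-1,0],[88,1,0,-1,0],[88,1,0,-1,0],[88,1,0,-1,0],[88,1,0,-1,0],[88,1,0,-1,0],[88,1,0,-1,0]]'; python3 -c "
from h import *
s=robot.observe();print(Rn.from_rotvec(s['tool_rot']).as_matrix().round(3),s['joint_positions'].round(3))"
```

```text
time: 6.18
ee_pos: [-121.6, 652.6, 637.6]
tool_rot: [-1.723, -1.992, -0.504]
force: [1.1, 0.6, 0.2]
gripper_width: 87.9
[[-0.113  0.988 -0.101]
 [ 0.822  0.15   0.55 ]
 [ 0.559 -0.02  -0.829]] [1.532 0.428 0.222 0.129 1.907 1.467]
```

```bash
python3 -m creep '[[88,-0.55,0.97,0.15,-0.43],[88,-0.55,0.97,0.15,0],[88,-0.55,0.97,0.15,0],[88,-0.55,0.97,0.15,0],[88,-0.55,0.97,0.15,0],[88,-0.55,0.97,0.15,0],[88,-0.55,0.97,0.15,0],[88,-0.55,0.97,0.15,0],[88,-0.55,0.97,0.15,0],[88,-0.55,0.97,0.15,0],[88,-0.55,0.97,0.15,0],[88,-0.55,0.97,0.15,0]]'; cat > st.py <<'E'
from h import *
import sys
s=robot.observe();T=Rn.from_rotvec(s['tool_rot']).as_matrix();print(T.round(3),s['joint_positions'].round(3))
g=[float(x) for x in sys.argv[1:]]
if g:
    w=np.array(g)-s['ee_pos'];u=T.T@w/30;n=np.abs(u).max();print(w.round(1),'units',u.round(2),'per row/n=',int(np.ceil(n)),(u/np.ceil(n)).round(3))
E
python3 st.py 500 300 380
```

```text
time: 7.68
ee_pos: [254.8, 576.3, 485.7]
tool_rot: [-1.676, -2.022, -0.534]
force: [0.3, 0.7, 0.7]
gripper_width: 88.2
[[-0.154  0.983 -0.1  ]
 [ 0.806  0.183  0.564]
 [ 0.572  0.006 -0.82 ]] [0.781 0.273 0.918 0.49  1.572 0.691]
[ 245.2 -276.3 -105.7] units [-10.69   6.33  -3.11] per row/n= 11 [-0.972  0.575 -0.283]
```

```bash
python3 -m creep '[[88,-0.97,0.58,-0.28,0],[88,-0.97,0.58,-0.28,0],[88,-0.97,0.58,-0.28,0],[88,-0.97,0.58,-0.28,0],[88,-0.97,0.58,-0.28,0],[88,-0.97,0.58,-0.28,0],[88,-0.97,0.58,-0.28,0],[88,-0.97,0.58,-0.28,0],[88,-0.97,0.58,-0.28,0],[88,-0.97,0.58,-0.28,0],[88,-0.97,0.58,-0.28,0]]'; python3 st.py 595 -190 300
```

```text
time: 9.05
ee_pos: [507.6, 290.0, 379.8]
tool_rot: [-1.677, -2.021, -0.545]
force: [0.4, 0.1, -0.1]
gripper_width: 88.1
[[-0.155  0.984 -0.093]
 [ 0.803  0.18   0.568]
 [ 0.575  0.013 -0.818]] [ 0.069  0.339  1.114  0.618  1.72  -0.032]
[  87.4 -480.   -79.8] units [-14.83  -0.05  -7.18] per row/n= 15 [-0.989 -0.003 -0.479]
```

```bash
python3 -m creep '[[88,-0.98,0,-0.48,0],[88,-0.98,0,-0.48,0],[88,-0.98,0,-0.48,0],[88,-0.98,0,-0.48,0],[88,-0.98,0,-0.48,0],[88,-0.98,0,-0.48,0],[88,-0.98,0,-0.48,0],[88,-0.98,0,-0.48,0],[88,-0.98,0,-0.48,0],[88,-0.98,0,-0.48,0],[88,-0.98,0,-0.48,0],[88,-0.98,0,-0.48,0]]'; python3 st.py 595 -190 300
```

```text
time: 10.55
ee_pos: [578.5, -105.6, 320.4]
tool_rot: [-1.682, -2.024, -0.556]
force: [-0.5, -0.2, -0.6]
gripper_width: 88.1
[[-0.157  0.984 -0.083]
 [ 0.804  0.176  0.568]
 [ 0.574  0.023 -0.819]] [-0.567  0.541  0.95   0.506  2.026 -0.612]
[ 16.5 -84.4 -20.4] units [-2.74  0.03 -1.09] per row/n= 3 [-0.913  0.01  -0.363]
```

```bash
python3 -m creep '[[88,-0.92,0,-0.36,0],[88,-0.92,0,-0.36,0],[88,-0.92,0,-0.36,0],[88,-0.3,0,-0.1,0]]'; python3 st.py 597 -200 40
```

```text
time: 11.05
ee_pos: [595.7, -204.4, 296.7]
tool_rot: [-1.686, -2.024, -0.559]
force: [-0.3, -0.3, -0.3]
gripper_width: 88.1
[[-0.156  0.985 -0.079]
 [ 0.804  0.173  0.568]
 [ 0.573  0.025 -0.819]] [-0.674  0.666  0.783  0.478  2.109 -0.694]
[   1.3    4.4 -256.7] units [-4.8  -0.14  7.09] per row/n= 8 [-0.6   -0.018  0.886]
```

```bash
python3 -m creep '[[88,-0.6,-0.02,0.88,0],[88,-0.6,-0.02,0.88,0],[88,-0.6,-0.02,0.88,0],[88,-0.6,-0.02,0.88,0],[88,-0.6,-0.02,0.88,0],[88,-0.6,-0.02,0.88,0],[88,-0.6,-0.02,0.88,0],[88,-0.6,-0.02,0.88,0]]'; python3 st.py 590 -160 27; python3 - <<'E'
from h import *
p,d,W=look("b")
p,d=robot.snapshot("scene");cv2.imwrite("pics/scene_b.png",p)
p,d=robot.snapshot("wrist");cv2.imwrite("pics/wrist_b.png",p)
E
```

```text
time: 12.05
ee_pos: [599.2, -197.8, 40.7]
tool_rot: [-1.688, -2.038, -0.563]
force: [0.5, -0.0, -0.1]
gripper_width: 88.4
[[-0.164  0.984 -0.071]
 [ 0.808  0.175  0.563]
 [ 0.566  0.035 -0.824]] [-0.663  0.874  1.117  0.411  1.602 -0.933]
[ -9.2  37.8 -13.7] units [ 0.81 -0.1   1.11] per row/n= 2 [ 0.405 -0.048  0.554]
yellow 1582 (array([530.7, 104. ]), array([243.7, 133.3]), 10.37, [[398.79998779296875, 147.60000610351562], [422.79998779296875, 16.5], [662.5, 60.400001525878906], [638.5, 191.5]])
blue rim 337 (array([595.6, -25.6]), array([ 40.4, 127.8]), 81.55, [[529.4000244140625, -36.20000076293945], [655.7999877929688, -54.900001525878906], [661.7000122070312, -15.0], [535.4000244140625, 3.799999952316284]])
grey z45 1483 (array([515.3, 178.6]), array([239.4,  22.8]), 10.47, [[395.5, 168.0], [399.6000061035156, 145.6999969482422], [635.0999755859375, 189.10000610351562], [630.9000244140625, 211.5]])
```

View pics/scene_b.png

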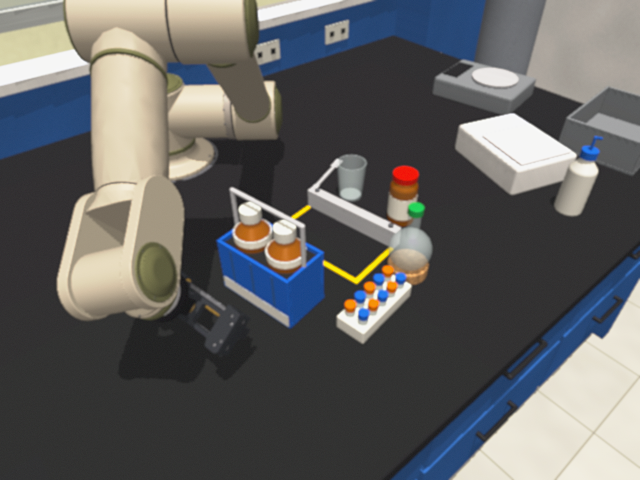

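View pics/wrist_b.png

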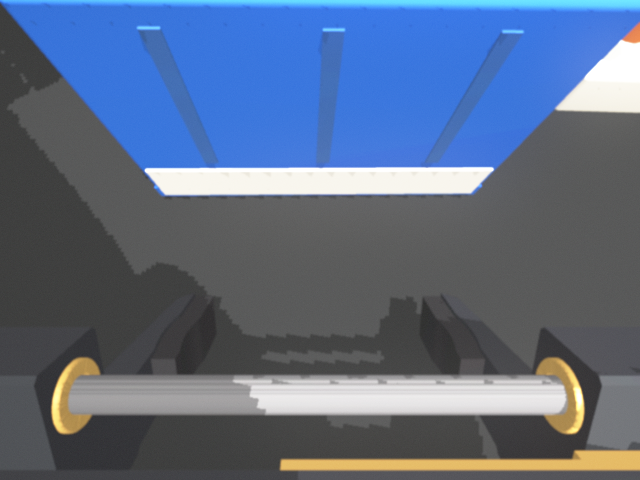

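The scene view shows the gripper leaning back, clear of the crate. In the wrist view the white band (columns 150–490, rows 168–195) is centred and square ahead of both fingertips. I'll approach low and push.

```bash
python3 -m creep '[[88,0.37,0,0.6,0],[88,0.37,0,0.6,0],[88,0.05,0,0.03,0]]'; python3 st.py 586.1 -140 25;python3 st.py 578.8 -100 25
```

```text
time: 12.58
ee_pos: [594.1, -157.7, 29.3]
tool_rot: [-1.69, -2.043, -0.566]
force: [-0.4, -1.6, 0.1]
gripper_width: 88.1
[[-0.167  0.984 -0.067]
 [ 0.809  0.175  0.561]
 [ 0.563  0.04  -0.825]] [-0.621  0.854  1.207  0.431  1.517 -0.93 ]
[-8.  17.7 -4.3] units [ 0.44 -0.17  0.47] per row/n= 1 [ 0.44  -0.166  0.466]
[[-0.167  0.984 -0.067]
 [ 0.809  0.175  0.561]
 [ 0.563  0.04  -0.825]] [-0.621  0.854  1.207  0.431  1.517 -0.93 ]
[-15.3  57.7  -4.3] units [ 1.56 -0.17  1.23] per row/n= 2 [ 0.78  -0.086  0.615]
```

```bash
python3 -m creep '[[88,0.22,-0.05,0.28,0],[88,0.24,-0.03,0.26,0],[88,0.26,0,0.22,0],[88,0.26,0,0.2,0]]'; python3 st.py 572 -60 25
```

```text
time: 13.08
ee_pos: [587.3, -122.5, 25.4]
tool_rot: [-1.701, -2.055, -0.565]
force: [1.8, -10.2, 3.0]
gripper_width: 87.9
[[-0.17   0.984 -0.056]
 [ 0.817  0.172  0.551]
 [ 0.551  0.048 -0.833]] [-0.581  0.826  1.289  0.448  1.438 -0.924]
[-15.3  62.5  -0.4] units [ 1.78 -0.14  1.19] per row/n= 2 [ 0.89  -0.072  0.593]
```

```bash
python3 -m creep '[[88,0.28,-0.03,0.19,0],[88,0.28,-0.03,0.19,0],[88,0.28,-0.03,0.19,0]]'; python3 - <<'E'
from h import *
p,d,W=look("c")
p,d=robot.snapshot("scene");cv2.imwrite("pics/scene_c.png",p)
p,d=robot.snapshot("wrist");cv2.imwrite("pics/wrist_c.png",p)
E
```

```text
time: 13.45
ee_pos: [581.9, -98.0, 26.0]
tool_rot: [-1.715, -2.066, -0.563]
force: [1.3, -8.9, 0.6]
gripper_width: 87.4
yellow 823 (array([530.6, 103.9]), array([243.7, 133. ]), 10.28, [[398.8999938964844, 147.60000610351562], [422.6000061035156, 16.700000762939453], [662.4000244140625, 60.20000076293945], [638.7000122070312, 191.10000610351562]])
blue rim 128 (array([639. ,   9.9]), array([25.1, 53.7]), 47.43, [[610.7999877929688, 18.799999237060547], [650.2999877929688, -17.5], [667.2999877929688, 1.0], [627.7000122070312, 37.29999923706055]])
grey z45 1482 (array([515.2, 178.7]), array([239.5,  22.5]), 10.47, [[395.3999938964844, 168.0], [399.5, 145.89999389648438], [635.0, 189.39999389648438], [630.9000244140625, 211.5]])
```

View pics/scene_c.png

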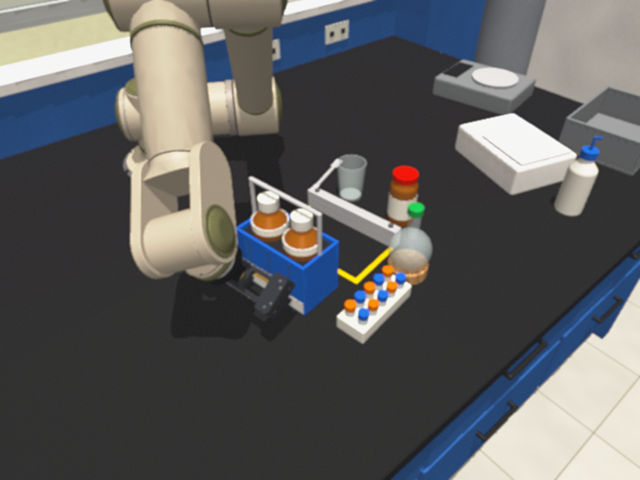

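View pics/wrist_c.png

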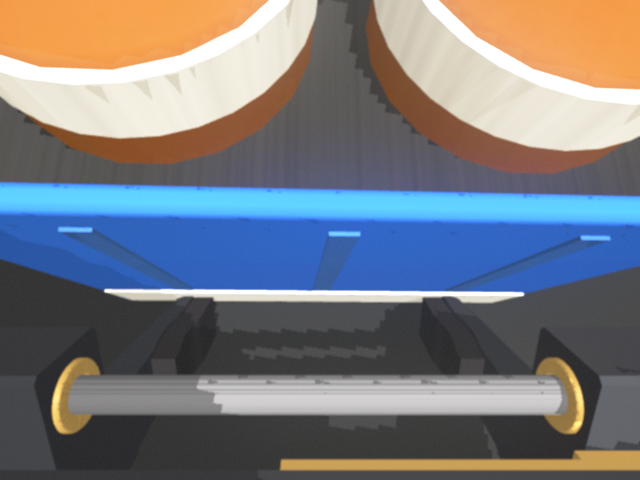

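View pics/top_c.png

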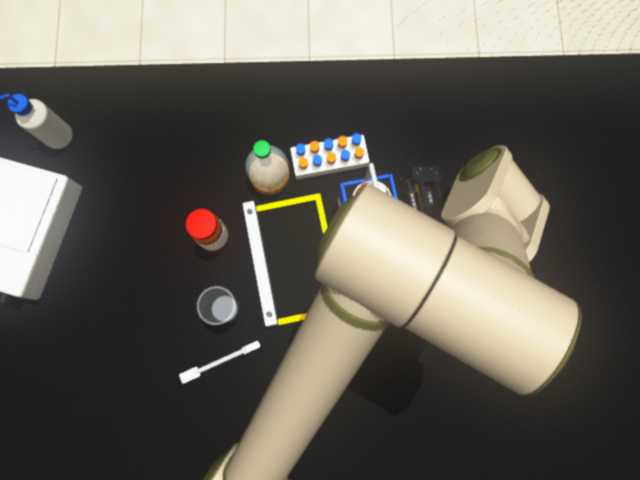

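```bash
python3 - <<'E'
from h import *
p,d=robot.snapshot("scene");W=cloud("scene",d)
c=np.array([561,-24.]);f=np.array([-.1805,.9836]);b=np.array([-.9836,-.1805])
X=(W[...,:2]-c)@f;Y=(W[...,:2]-c)@b
h=cv2.cvtColor(p,cv2.COLOR_BGR2HSV)
k=(d>0)&(np.abs(Y)<130)&(X>-75)&(X<80)&(W[...,2]>130)
v,u=np.nonzero(k);P=W[k]
o=np.argsort(X[k])
for x0 in range(-75,80,15):
    q=(X[k]>=x0)&(X[k]<x0+15)
    if q.any(): print(x0,q.sum(),"z",P[q,2].min().round(),P[q,2].max().round(),"Y",Y[k][q].min().round(),Y[k][q].max().round())
T=cloud("top",robot.snapshot("top")[1])
for v,u in ((250,360),(230,440),(200,400),(300,330),(190,490),(180,430)): print(u,v,T[v,u].round())
E
```

```text
-75 824 z 348.0 506.0 Y 72.0 130.0
-60 662 z 130.0 506.0 Y -64.0 126.0
-45 1135 z 130.0 504.0 Y -80.0 124.0
-30 1738 z 130.0 505.0 Y -94.0 128.0
-15 1216 z 130.0 504.0 Y -94.0 126.0
0 497 z 132.0 503.0 Y -69.0 111.0
15 413 z 135.0 502.0 Y -55.0 92.0
30 422 z 431.0 501.0 Y 26.0 129.0
45 258 z 420.0 499.0 Y 28.0 129.0
60 169 z 409.0 494.0 Y 36.0 130.0
75 37 z 406.0 485.0 Y 45.0 129.0
360 250 [447.  29. 558.]
440 230 [468. -50. 543.]
400 200 [628. -92.  52.]
330 300 [407.  57. 492.]
490 190 [ 566. -173.  330.]
430 180 [ 649. -140.  110.]
```

```bash
python3 -m creep '[[88,0.35,-0.05,0.25,0],[88,0.35,-0.05,0.25,0],[88,0.35,-0.05,0.25,0],[88,0.35,-0.05,0.25,0],[88,0.35,-0.05,0.25,0],[88,0.35,-0.05,0.25,0]]'; python3 st.py 548 62 25
python3 - <<'E'
from h import *
p,d=robot.snapshot("scene");cv2.imwrite("pics/scene_d.png",p)
p,d=robot.snapshot("wrist");cv2.imwrite("pics/wrist_d.png",p)
E
```

```text
time: 14.45
ee_pos: [567.7, -32.7, 24.9]
tool_rot: [-1.741, -2.085, -0.569]
force: [2.3, -11.5, 5.7]
gripper_width: 87.9
[[-0.173  0.985 -0.02 ]
 [ 0.838  0.158  0.523]
 [ 0.518  0.073 -0.852]] [-0.468  0.749  1.474  0.503  1.25  -0.89 ]
[-19.7  94.7   0.1] units [ 2.76 -0.15  1.66] per row/n= 3 [ 0.92  -0.049  0.553]
```

View pics/scene_d.png

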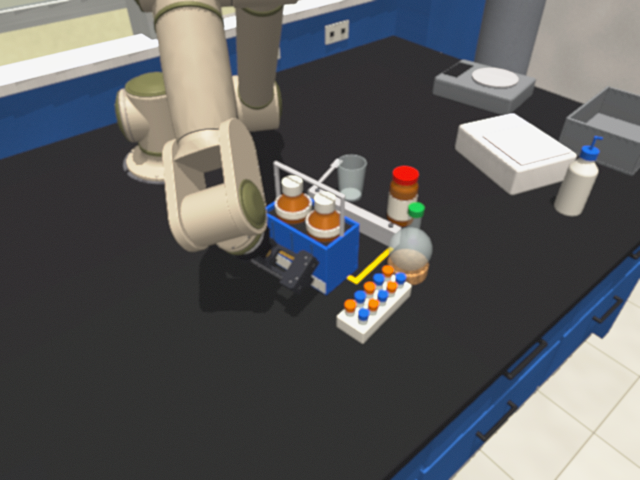

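View pics/wrist_d.png

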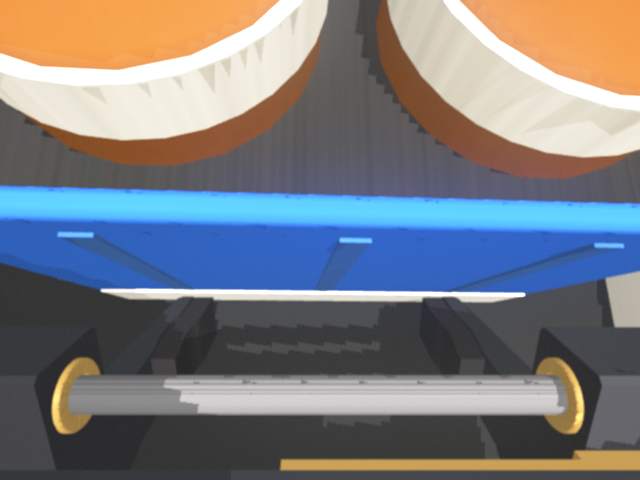

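```bash
python3 -m creep '[[88,0.36,-0.09,0.22,-0.1],[88,0.36,-0.09,0.22,-0.1],[88,0.36,-0.09,0.22,-0.1],[88,0.36,-0.09,0.22,-0.05]]'; python3 st.py 538 56 25
```

```text
time: 15.05
ee_pos: [552.5, 11.8, 24.5]
tool_rot: [-1.725, -2.126, -0.581]
force: [2.7, -8.3, 0.8]
gripper_width: 88.1
[[-0.204  0.979 -0.007]
 [ 0.839  0.179  0.514]
 [ 0.504  0.099 -0.858]] [-0.407  0.716  1.56   0.536  1.163 -0.906]
[-14.5  44.2   0.5] units [ 1.34 -0.21  0.75] per row/n= 2 [ 0.672 -0.104  0.373]
```

```bash
python3 -m creep '[[88,0.36,-0.06,0.15,-0.05],[88,0.36,-0.06,0.15,-0.05],[88,0.36,-0.06,0.16,-0.05]]'; python3 st.py 538 56 27
python3 - <<'E'
from h import *
p,d=robot.snapshot("scene");cv2.imwrite("pics/scene_e.png",p)
p,d=robot.snapshot("wrist");cv2.imwrite("pics/wrist_e.png",p)
E
```

```text
time: 15.42
ee_pos: [542.5, 42.6, 28.3]
tool_rot: [-1.721, -2.146, -0.585]
force: [3.2, -7.7, -1.2]
gripper_width: 88.0
[[-0.217  0.976  0.001]
 [ 0.841  0.187  0.507]
 [ 0.495  0.111 -0.862]] [-0.36   0.689  1.609  0.557  1.115 -0.898]
[-4.5 13.4 -1.3] units [ 0.39 -0.07  0.26] per row/n= 1 [ 0.386 -0.067  0.264]
```

View pics/scene_e.png

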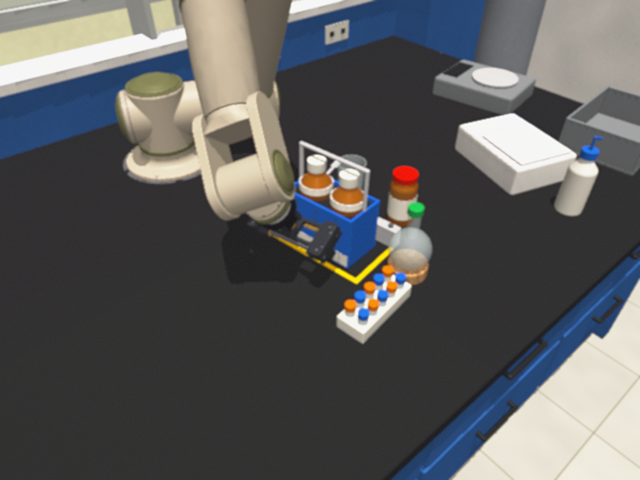

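View pics/wrist_e.png

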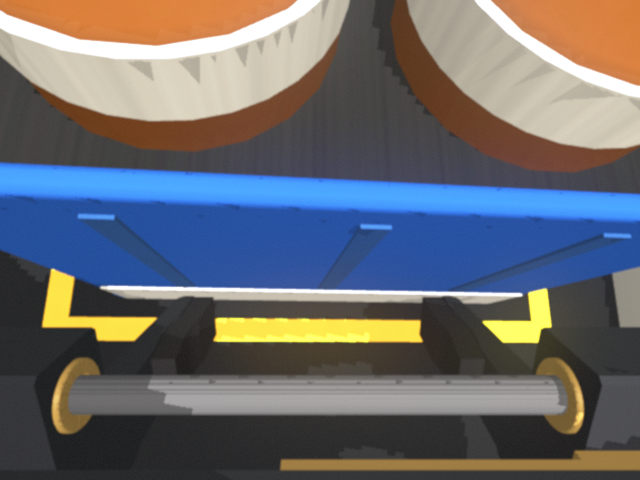

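```bash
python3 -m creep '[[88,0.25,-0.07,0.14,0.05],[88,0.22,-0.06,0.12,0]]'; python3 st.py 538 56 28
```

```text
time: 15.78
ee_pos: [536.9, 56.5, 28.3]
tool_rot: [-1.729, -2.144, -0.585]
force: [2.8, -7.3, -2.0]
gripper_width: 88.0
[[-0.213  0.977  0.004]
 [ 0.844  0.182  0.505]
 [ 0.492  0.111 -0.863]] [-0.339  0.68   1.633  0.569  1.089 -0.888]
[ 1.1 -0.5 -0.3] units [-0.03  0.03 -0.  ] per row/n= 1 [-0.028  0.033 -0.001]
```

```bash
python3 -m creep '[[88,0.1,0,0.06,0]]';python3 -m creep '[[88,0.1,0,0.06,0]]'; python3 -m creep '[[88,0.1,0,0.06,0]]'
```

```text
time: 15.9
ee_pos: [536.8, 58.9, 28.0]
tool_rot: [-1.731, -2.146, -0.584]
force: [0.6, -13.3, -3.1]
gripper_width: 88.1
time: 16.02
ee_pos: [536.9, 59.6, 27.4]
tool_rot: [-1.735, -2.152, -0.58]
force: [-1.6, -25.2, -3.8]
gripper_width: 87.8
time: 16.15
ee_pos: [537.0, 59.9, 26.6]
tool_rot: [-1.739, -2.156, -0.576]
force: [-2.2, -22.6, -2.4]
gripper_width: 87.9
```

Force rose from the 8 N sliding level to about 25 N and the tool stopped, so the crate is against the stop. I'll back straight off and inspect.

```bash
python3 -m creep '[[88,-0.4,0,-0.28,0],[88,-0.6,0,-0.4,0],[88,-0.7,0,-0.45,0],[88,-0.7,0,-0.45,0],[88,-0.7,0,-0.45,0]]';  python3 st.py 580 -150 300
python3 - <<'E'
from h import *
p,d=robot.snapshot("wrist");cv2.imwrite("pics/wrist_f.png",p)
E
```

```text
time: 16.77
ee_pos: [556.1, -53.9, 35.6]
tool_rot: [-1.735, -2.153, -0.577]
force: [0.1, 0.6, -0.7]
gripper_width: 87.6
[[-0.214  0.977  0.007]
 [ 0.85   0.183  0.495]
 [ 0.482  0.112 -0.869]] [-0.505  0.712  1.506  0.482  1.227 -0.954]
[ 23.9 -96.1 264.4] units [ 1.36  1.18 -9.24] per row/n= 10 [ 0.136  0.118 -0.924]
```

View pics/wrist_f.png

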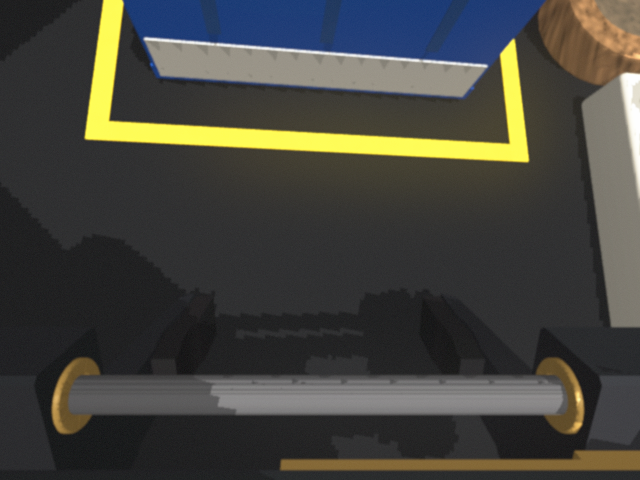

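The base is inside the outline on all visible sides. I'll raise the arm clear.

```bash
python3 -m creep '[[88,0.14,0.12,-0.92,0],[88,0.14,0.12,-0.92,0],[88,0.14,0.12,-0.92,0],[88,0.14,0.12,-0.92,0],[88,0.14,0.12,-0.92,0],[88,0.14,0.12,-0.92,0],[88,0.14,0.12,-0.92,0],[88,0.14,0.12,-0.92,0],[88,0,0,-0.92,0],[88,-0.6,0,-0.92,0],[88,-0.9,0,-0.6,0],[88,-0.9,0,-0.6,0]]'; python3 -m creep '[[88,-0.9,-0.2,-0.4,0],[88,-0.9,-0.2,-0.4,0],[88,-0.9,-0.2,-0.4,0],[88,-0.9,-0.2,-0.4,0]]'; python3 - <<'E'
from h import *
p,d,W=look("g")
p,d=robot.snapshot("scene");cv2.imwrite("pics/scene_g.png",p)
E
```

```text
time: 18.32
ee_pos: [589.2, -248.3, 300.5]
tool_rot: [-1.736, -2.146, -0.576]
force: [-0.7, 0.0, 0.0]
gripper_width: 88.0
time: 18.82
ee_pos: [586.7, -373.5, 286.7]
tool_rot: [-1.735, -2.144, -0.576]
force: [-0.5, 0.2, 0.2]
gripper_width: 88.3
yellow 1426 (array([530.7, 103.8]), array([243.7, 133.3]), 10.33, [[398.79998779296875, 147.60000610351562], [422.70001220703125, 16.399999618530273], [662.5, 60.099998474121094], [638.5999755859375, 191.3000030517578]])
blue rim 513 (array([527.5,  94.4]), array([169.5,  46.4]), 9.17, [[440.20001220703125, 103.80000305175781], [447.6000061035156, 58.0], [614.9000244140625, 85.0], [607.5, 130.8000030517578]])
grey z45 1120 (array([515.2, 178.9]), array([239.4,  22.2]), 10.46, [[395.5, 168.10000610351562], [399.5, 146.1999969482422], [635.0, 189.6999969482422], [630.9000244140625, 211.5]])
```

View pics/scene_g.png

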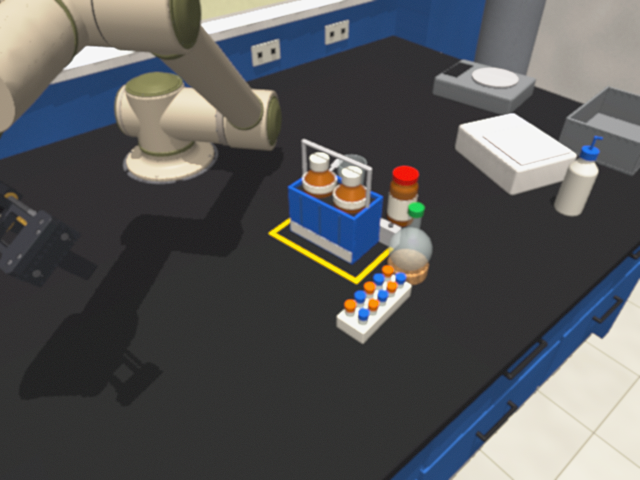

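View pics/top_g.png

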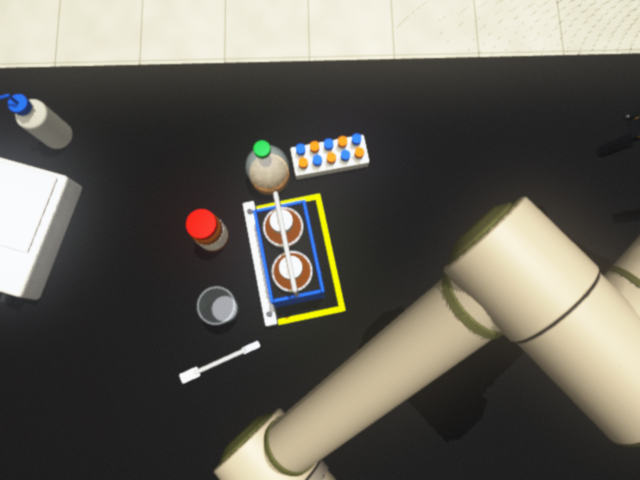

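```bash
python3 - <<'E'
from h import *
p,d=robot.snapshot("top");h=cv2.cvtColor(p,cv2.COLOR_BGR2HSV);W=cloud("top",d);v,u=np.mgrid[0:480,0:640]
for lo in (40,60):
  b=(h[...,0]>100)&(h[...,0]<130)&(h[...,1]>130)&(h[...,2]>lo)&(W[...,2]>112)&(W[...,2]<128)&(abs(W[...,0]-530)<130)&(abs(W[...,1]-115)<90)
  P=plane("top",u[b],v[b],120)[:,:2];r=rect(P);print(b.sum(),r)
  c=np.array([526.2,120.2]);f=np.array([-.1805,.9836]);bb=np.array([-.9836,-.1805]);print("bay dx,dy",(r[0]-c)@f,(r[0]-c)@bb)
  X=(P-c)@f;Y=(P-c)@bb
  for side,s in(("front",1),("back",-1)):
    xs=[];ys=[]
    for y0 in range(-75,80,8):
        q=(abs(Y-y0)<4)
        if q.sum()>3: ys.append(y0);xs.append(s*np.max(s*X[q]))
    co=np.polyfit(ys,xs,1);co=np.polyfit(np.array(ys)[abs(np.polyval(co,ys)-xs)<3],np.array(xs)[abs(np.polyval(co,ys)-xs)<3],1)
    print(side,"slope deg",np.degrees(co[0]).round(2),"x0",co[1].round(1),np.round(xs,1))
c=p[180:340,220:370];cv2.imwrite("pics/crop.png",cv2.resize(c,None,fx=3.6,fy=3.6,interpolation=cv2.INTER_CUBIC))
E
```

```text
924 (array([523.2, 120. ]), array([169.3,  95.9]), 10.45, [[431.29998779296875, 151.8000030517578], [448.70001220703125, 57.5], [615.2000122070312, 88.19999694824219], [597.7999877929688, 182.5]])
bay dx,dy 0.3447799999999972 2.9869000000000008
front slope deg 0.12 x0 48.0 [48.3 47.1 47.  48.3 48.2 47.8 48.1 48.  48.3 48.2 48.1 47.7 48.  48.2
 48.1 48.  48.2 47.8 48.1 48.1]
back slope deg -0.16 x0 -46.9 [-46.8 -46.4 -46.7 -47.  -46.9 -46.8 -46.7 -47.  -46.9 -46.8 -47.1 -47.
 -46.9 -46.6 -47.1 -46.8 -47.7 -47.  -46.9 -47.2]
924 (array([523.2, 120. ]), array([169.3,  95.9]), 10.45, [[431.29998779296875, 151.8000030517578], [448.70001220703125, 57.5], [615.2000122070312, 88.19999694824219], [597.7999877929688, 182.5]])
bay dx,dy 0.3447799999999972 2.9869000000000008
front slope deg 0.12 x0 48.0 [48.3 47.1 47.  48.3 48.2 47.8 48.1 48.  48.3 48.2 48.1 47.7 48.  48.2
 48.1 48.  48.2 47.8 48.1 48.1]
back slope deg -0.16 x0 -46.9 [-46.8 -46.4 -46.7 -47.  -46.9 -46.8 -46.7 -47.  -46.9 -46.8 -47.1 -47.
 -46.9 -46.6 -47.1 -46.8 -47.7 -47.  -46.9 -47.2]
```

View pics/crop.png

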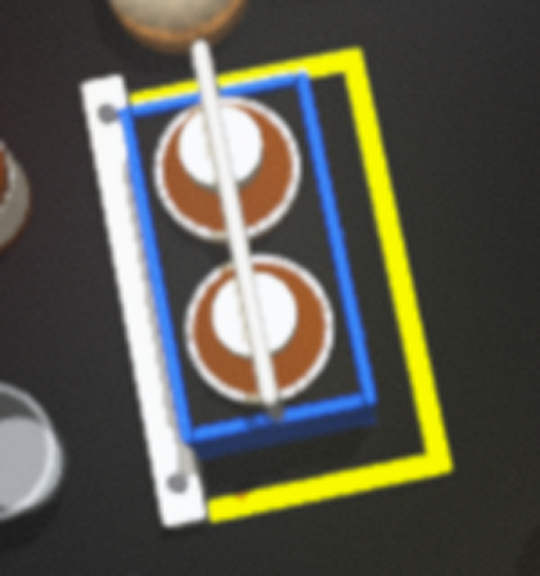

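Angle matches the stop to within about 0.1°, the leading side sits at x = 48.0 mm, and the lateral offset is about 3 mm. The crate is flush and inside the outline.

```bash
python3 -c "
from rig import robot
print(robot.close_job())"
```

```text
the job is handed in; nothing more can be done
None
```

The crate is in its bay, flush against the steel stop and inside the yellow outline, and I've handed the job in at about 19 s of the 45 s allowed.

**How I did it:** With the tool pointing straight down, the gripper body would have hit the crate wall above the fingertips. So I reached past the arm's limit until the tool had tilted about 35°. Then I pushed on the white band with both open fingertips, at roughly 17–30 mm height. The crate slid flat at 8–12 N. At the stop the force rose to about 25 N and the tool stopped moving, after which I backed straight off and raised the arm clear.

**Last checks (top camera):**

| Check | Result |
|---|---|
| Crate angle against the stop | within about 0.1–0.2° |
| Leading side | 48.0 mm, where the stop's face is |
| Sideways offset | about 3 mm, against 25 mm clearance each side |

In the pictures, the beaker, flask, reagent jar, vial rack and spatula stand where they began. I compared these by eye and did not measure them.

**What disagreed:**
- The first rim fit after backing off gave a wrong angle and depth because it caught only part of the rim. I redid it with a looser colour threshold, and that gave the figures above.
- The tool's tilt and roll drifted a few degrees during the push. I corrected its heading and height along the way.

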